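# Load a glass roundel into the UV curing box through its check flap

### The job

Set the blue glass roundel flat in the round nest of the curing-box carrier, then push the carrier by its handle along the track and in under the hanging red check flap until it bears firmly on the end stop inside. The stop's setting is not known: feel for it and press the carrier home gently for a moment, never ramming it. Leave the carrier home with the lamp interlock pressed in, the flap fallen shut behind it and the roundel still lying in its nest, and leave everything else on the bench where it is.

Things in the scene. Friction and masses are not known exactly. Their poses are not given: they have to be found in the camera images.
- track: fixed track of the curing box: aluminium bed 116 mm wide, 6 mm thick, on the bench, steel rails 10 mm high along both sides (95.6 mm apart; the carrier has 1.8 mm play each side). Origin on the bench, on the centre line, under the flap's hinge line; x = along the track the way in, z up. Bed from x = -400 mm (open loading end) to +230 mm
- hood: fixed grey curing box over the inner end of the track, 240 mm wide, 260 long, 165 high, amber windows. Origin and axes as the track's. Front wall at x = -5 mm, opening 100 x 68 mm. Inside, a rigid end stop with two rubber pads 14 mm above the bench meets the carrier's front edge; pad faces set anywhere from x = 146 to 186 mm, not measured: feel for it. Never press it with over 12 N
- flap (a joint): red check flap in the box's opening, 92 mm wide, 57 long, 0.12 kg, hinged 66 mm above the bench, hanging free to 3 mm above the bed, notched for the carrier's tail. 0 = shut, up to 1.35 rad as pushed inward; never outward. The carrier's front pushes it open, it rides over carrier and roundel and falls shut when the plate's back edge is some 35 mm past the hinge line (42 to 82 mm when home)
- interlock (a joint): yellow plunger of the lamp's interlock switch, in the middle of the end stop: 0 = out, 5 mm proud of the rubber pads; about 0.005 m = level with the pads, pressed by the carrier's front edge. Its spring pushes with 0.5 to 1 N, too weak to move the carrier back. Bearing firmly on the stop means over 4 N on it for about half a second
- carrier: loose blue carrier on the track, 0.3 to 0.6 kg, sliding friction 2 to 6 N: plate 104 mm long, 92 wide, 12 thick with a round nest in its middle, a tail bar 14 mm wide running back along the centre line, a black handle at its end, which stays over 95 mm outside the box. Origin on the plate's underside under the nest's centre; x = the way in (front edge +52 mm, back edge -52), z up
- nest (a point): the centre of the nest's floor on the carrier: a round recess 64 mm across and 6 mm deep, its floor 6 mm above the carrier's underside
- handle (a point): the centre of the carrier's handle, an upright black block 14 mm along the track, 34 mm across it, 40 mm high (its top 20 mm above this point), 234 mm behind the nest's centre. Push on its flat rear face or pinch it
- blue_center (a point): the blue roundel's centre, half-way up: a thick cast-glass disc in a lead rim, 60 mm across, 22 mm high, about 0.16 kg, lying flat on the bench
- green_center (a point): the centre of the green roundel, same size, to be left alone
- amber_center (a point): the centre of the amber roundel, same size, to be left alone
- solder_spool: a spool of solder standing on the bench, 48 mm across, 40 mm high, origin under it; leave alone
- nail_tin: a dark steel tin, 80 mm across, 45 mm high, origin under it; leave alone
- tape_roll: a yellow roll of tape lying flat, 90 mm across, 24 mm high, origin under it; leave alone
- red_lid: a red plastic lid lying flat, 72 mm across, 11 mm high, origin under it; leave alone
- marker: a black marker pen lying on the bench, 140 mm long, 13 mm thick, origin under its middle; leave alone
Things that resemble listed ones, but are neither listed nor needed, are in the scene too. What is meant by the part that bears blue_center is not black or pink, and is the smaller of those in its own colour.

How it is judged:
By the outcome, as a careful person would: the job done as asked, in the order asked, and still so for the second after the job is handed in, with the robot touching nothing.
It also fails if it takes over 72 s, if anything falls off the work surface, if the arm or the gripper's body presses on something with over 40 N, if the wrist force passes 120 N, or if a joint passes its speed limit or range.

### The arm

A 6-joint arm with a two-finger parallel gripper is mounted at the origin on the work surface. World frame = base frame: x ahead of the robot, y to its left, z up, the work surface at z = 0. Lengths are in m, angles in rad, forces in N, time in s.
With the tool pointing down it reaches from about 0.35 to 0.775 m from the base axis. Payload 5.5 kg.
Tool frame: the origin (TCP) lies between the finger pads; the fingertips stand 19 mm ahead of it and the grasp point (between the pads) is the TCP; z points along the fingers, x is the direction in which the jaws open and shut, and the axes are right-handed (so a half turn about z gives the same grasp; the last joint's range is limited). The gripper opens to 85 mm and grips with 20 to 120 N. Pads are 22 mm wide; open, the fingers measure 114 mm over their backs; the gripper's body (76 mm by 85 mm) begins 54 mm behind the grasp point. The pads swing forward as they close: fully open they stand 13 mm farther back than shut.
Start: joints at [1.016, 0.313, 0.046, 1.304, 0, 1.431], TCP at [0.232, 0.526, 0.213] pointing down, gripper open.
Joint ranges: [-2.76, 2.76], [-0.86, 1.69], [-1.03, 1.26], [-2.2, 2.34], [-1.47, 1.5], [-3.14, 3.14]. Speed limits (rad/s): [2.57, 2.57, 3.14, 3.14, 3.14, 3.14].

### API

Orientations are given as a unit quaternion [w, x, y, z].
In Python, from workcell import env gives the robot as it stands. The module is installed in compiled form; this text tells all that it offers.
- The arm moves only by the tool carry_out, never from a script. Its argument "steps" is a list of rows, each a list of 7 numbers: the gripper command: -1 is shut, 1 is fully open, values between are in proportion, then the shift along the tool's x, y, z in m, then the turn, a rotation vector about the tool's x, y, z in rad. A call has 1 to 20 rows; each row shifts and turns the commanded pose from where the row before left it, along the tool's axes as they then stand; what a row does not reach is not made up. A row lasts 1/8 s, in which the tool goes at most 62.5 mm and 10.7 degrees, less where a joint would pass 70% of its speed; a pose out of reach is approached as far as the arm can. A call with a gripper value outside its range is refused whole. The fingers move at their own pace and stop on an object; "grip_force" is the grip in N (left out, the last holds). Time passes only in rows, so rows that do not move let the fingers close. It gives the time, the measured TCP pose, the force and the opening at its end, in the units of the state.
- env.get_state(): the state, without advancing time (a new reading comes with each control period).
- env.read_camera(name): name is "scene" or "top"; returns a dict with "color" (384x512x3 uint8, red, green, blue), "K" (3x3 intrinsics, pixels), "R" (3x3) and "t" (3): a world point X has camera coordinates R X + t. Camera axes: x right, y down, z forward; pixel columns grow to the right and rows downward; lengths in m; the calibration is good to about 2 mm. A picture is of the moment at which its call begins. There is no depth.
- env.hand_in(): hands the job in, once; it reports no verdict.
The state is a dict: "clock": time; "joint_pos": joint angles; "qvel": joint speeds; "tau": joint torques, N m; "tcp_pos": TCP position; "orientation": TCP orientation; "wrist_force": force on the tool from outside, world axes, zero at the start; "ft_torque": the same for the moment, N m; "finger_gap": finger opening in m.
Only numpy, scipy, OpenCV 4.12 (cv2) and the standard library are available. Lean on these libraries where they do the work, as an engineer would, in place of code of your own. Each camera call takes 0.05 s, during which the arm holds its last target. There are 200 camera calls.

## Working session

There is one attempt and no reset: what is moved stays moved. The work goes in short steps, Python scripts to look and compute and a tool call to move; the robot and the scene stay as the last step left them, time stands still between calls to the robot, and variables do not carry over. Pictures are saved under pics/ and viewed, about 8 in all and at most 12, crops included, and the job is handed in when it is done.

Besides the shell and the picture viewer there is one more tool, called after "Request:" as a command line: name --pt "numbers of a row" for each row, then --argument value for the rest. carry_out: Moves the arm, as the interface text tells. Its arguments: {"type":"object","properties":{"steps":{"type":"array","items":{"type":"array","items":{"type":"number"}}},"grip_force":{"type":"number"}},"required":["steps"]}

```bash
mkdir -p pics; cat > h.py <<'E'
import numpy as np, cv2
from workcell import env
def snap(n,f):
    c=env.read_camera(n); cv2.imwrite(f,c['color'][:,:,::-1]); np.savez(f.replace('.png','.npz'),**c); return c
def px2w(c,u,v,z):
    K,R,t=c['K'],c['R'],c['t']; d=R.T@np.linalg.inv(K)@np.array([u,v,1.]); o=-R.T@t
    return o+d*(z-o[2])/d[2]
def w2px(c,X):
    p=c['K']@(c['R']@np.array(X)+c['t']); return p[:2]/p[2]
E
python3 - <<'E'
from h import *
for n in('top','scene'):
    c=snap(n,f'pics/{n}0.png'); print(n,-c['R'].T@c['t'],c['K'][0,0])
s=env.get_state();print(s)
E
```

```text
top [0.33534485 0.00447751 1.34023539] 458.3687531214141
scene [1.39286084 0.4557548  0.96027437] 484.89981441620415
{'clock': 0.1, 'joint_pos': array([ 1.01638230e+00,  3.13979793e-01,  4.50682784e-02,  1.30360053e+00,
       -7.44052125e-06,  1.43118188e+00]), 'qvel': array([ 0.00061126, -0.00101096,  0.00178151,  0.00078295,  0.00042809,
       -0.00144126]), 'tau': array([ 3.01622087e-03, -4.81724489e+01,  2.99243528e+01,  1.27001156e-02,
       -1.00645811e-04,  2.79881812e-05]), 'tcp_pos': array([0.23148255, 0.52580249, 0.21255713]), 'orientation': array([ 3.67509119e-04,  8.37557602e-01,  5.46348357e-01, -7.75158498e-04]), 'wrist_force': array([ 0.10099239,  0.28859207, -0.39200737]), 'ft_torque': array([ 0.07392611, -0.03857004, -0.05829589]), 'finger_gap': 0.08558512669788831}
```

View pics/top0.png

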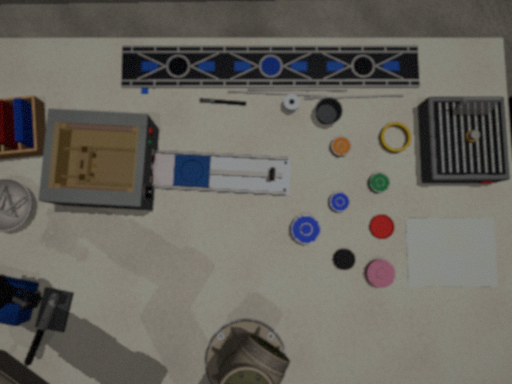

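View pics/scene0.png

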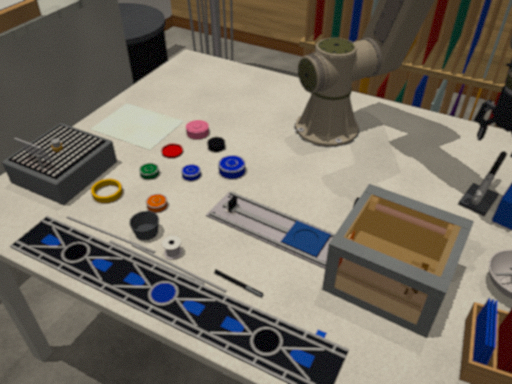

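The top view shows the small blue roundel at about (339,202), with a larger blue decoy at (305,230). The carrier plate is at (192,171), its handle at (271,174), and the box is at the left, so the way in is roughly world +y.

```bash
python3 - <<'E'
from h import *
def load(f): return dict(np.load(f))
for n in('top','scene'):
    c=load(f'pics/{n}0.npz'); im=c['color']; hsv=cv2.cvtColor(im,cv2.COLOR_RGB2HSV)
    m=cv2.inRange(hsv,(100,110,50),(130,255,255))
    k,l,st,ce=cv2.connectedComponentsWithStats(m)
    for i in range(1,k):
        if st[i,4]>60: print(n,st[i],ce[i].round(1), px2w(c,*ce[i],.018)[:2].round(4), px2w(c,*ce[i],.022)[:2].round(4))
c=load('pics/top0.npz'); im=c['color'][130:240,140:400,::-1]
cv2.imwrite('pics/crop.png',cv2.resize(im,None,fx=3,fy=3,interpolation=cv2.INTER_CUBIC))
c=load('pics/scene0.npz'); im=c['color'][130:280,170:370,::-1]
cv2.imwrite('pics/crops.png',cv2.resize(im,None,fx=4,fy=4,interpolation=cv2.INTER_CUBIC))
E
```

```text
top [262  57  18  18 258] [270.4  65.6] [ 0.8556 -0.0784] [ 0.8541 -0.0781]
top [141  61  18  11 159] [148.2  65.9] [0.8554 0.2871] [0.8538 0.2863]
top [197  61  19  11 162] [207.1  65.9] [0.855  0.1112] [0.8534 0.1109]
top [233  61  19  11 162] [240.9  65.9] [0.8548 0.0101] [0.8533 0.01  ]
top [290  61  18  11 159] [299.8  65.8] [ 0.8547 -0.1666] [ 0.8532 -0.1661]
top [326  60  18  12 162] [333.3  65.8] [ 0.8546 -0.2675] [ 0.853  -0.2667]
top [382  60  18  12 163] [391.8  65.5] [ 0.8551 -0.444 ] [ 0.8535 -0.4427]
top [ 13  99  15  43 410] [ 18.4 119.8] [0.6912 0.6642] [0.6902 0.6622]
top [ 174  155   36   32 1027] [191.5 170.3] [0.539  0.1552] [0.5384 0.1548]
top [331 193  18  17 229] [339.6 201.2] [ 0.4464 -0.2745] [ 0.4461 -0.2736]
top [293 217  27  26 473] [305.4 229.1] [ 0.3666 -0.1736] [ 0.3665 -0.173 ]
top [  0 303  20  22 337] [  9.1 313.4] [0.1368 0.6614] [0.1374 0.6594]
scene [349   0  14  41 316] [355.3  19.4] [-0.9418 -0.2233] [-0.9319 -0.2204]
scene [463   0  28  72 290] [478.3  29.2] [-1.113   0.3364] [-1.1023  0.337 ]
scene [412  76  16  31 219] [419.5  91.8] [-0.3803 
[... 321 characters left out ...]
.1795 0.6135]
scene [282 221  48  35 939] [305.9 238.2] [0.5416 0.1576] [0.5452 0.1588]
scene [ 40 234  20  11 161] [ 50.  239.8] [ 0.8656 -0.4383] [ 0.8678 -0.4346]
scene [ 92 259  21  13 190] [102.  264.2] [ 0.8661 -0.2604] [ 0.8684 -0.2574]
scene [123 272  22  13 207] [133.5 278.8] [ 0.8659 -0.161 ] [ 0.8681 -0.1584]
scene [151 284  24  18 345] [162.8 292.4] [ 0.866  -0.0732] [ 0.8683 -0.0709]
scene [183 301  23  15 238] [194.  307.1] [0.8665 0.0157] [0.8687 0.0176]
scene [ 474  300   23   64 1084] [485.4 332.4] [0.6188 0.628 ] [0.6221 0.6273]
scene [220 316  24  16 264] [231.4 324.5] [0.8664 0.1161] [0.8686 0.1175]
scene [289 350  26  19 306] [302.7 357.6] [0.8664 0.2917] [0.8686 0.2924]
```

View pics/crop.png

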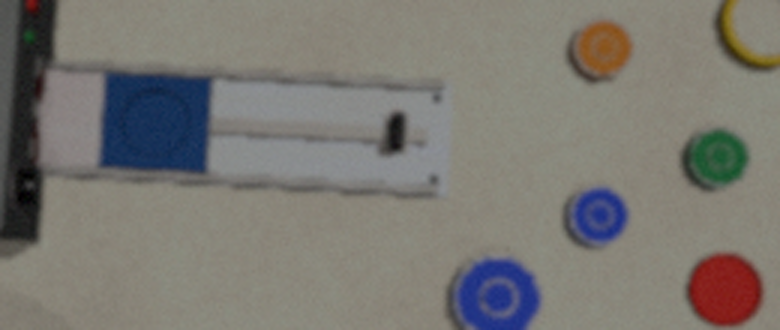

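View pics/crops.png

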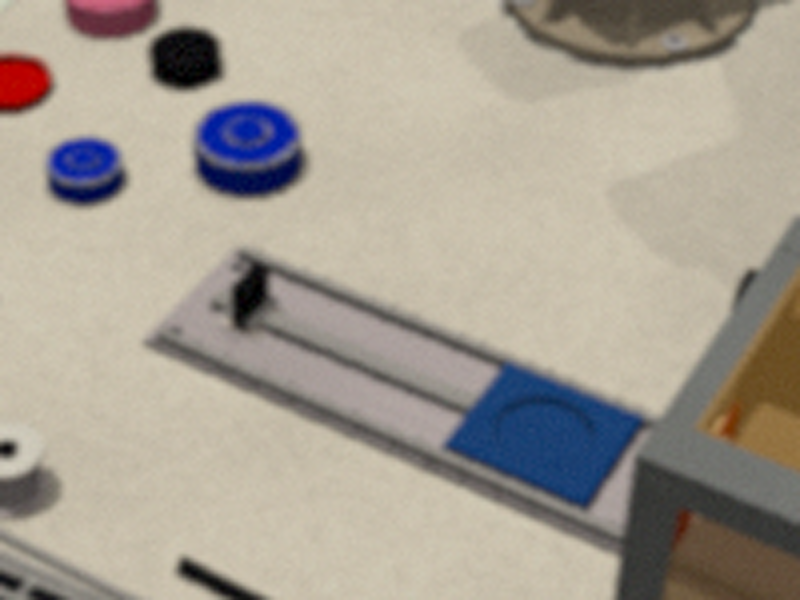

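The crops agree with the top view: the roundel and carrier are well separated, and the track is tilted by about 0.05 rad. Next I'll measure the track direction, plate centre and handle.

```bash
python3 - <<'E'
from h import *
c=dict(np.load('pics/top0.npz')); im=c['color']; hsv=cv2.cvtColor(im,cv2.COLOR_RGB2HSV)
m=cv2.inRange(hsv,(100,110,50),(130,255,255)); m[:, :165]=0;m[:,215:]=0;m[:145]=0;m[200:]=0
ct=max(cv2.findContours(m,0,1)[0],key=cv2.contourArea)
W=np.array([px2w(c,*p,.018)[:2] for p in ct[:,0]],np.float32); print('plate',cv2.minAreaRect(W))
# plate edges: blueness profile half-crossings
b=im[...,2].astype(float)-im[...,0]
def cross(p):
    h=(np.median(p[:6])+p.max()*0+np.median(p[len(p)//2-3:len(p)//2+3]))/2
    i=np.where(p>h)[0]; a,z=i[0],i[-1]
    return a-(p[a]-h)/(p[a]-p[a-1]), z+(p[z]-h)/(p[z]-p[z+1])
rows=[(r,*cross(b[r,160:225])) for r in range(160,183)]
cols=[(q,*cross(b[140:202,q])) for q in range(180,205)]
for nm,L,f in(('front',rows,lambda r:(r[1]+160,r[0])),('back',rows,lambda r:(r[2]+160,r[0])),('far',cols,lambda r:(r[0],r[1]+140)),('near',cols,lambda r:(r[0],r[2]+140))):
    P=np.array([px2w(c,*f(r),.018)[:2] for r in L],np.float32)
    print(nm,P.mean(0).round(4),cv2.fitLine(P,cv2.DIST_HUBER,0,.01,.01).ravel()[:2].round(4))
# rails' dark outer edges on bed: intensity minima
g=cv2.GaussianBlur(cv2.cvtColor(im,cv2.COLOR_RGB2GRAY),(0,0),.8).astype(float)
for nm,(a,z) in dict(far=(148,163),near=(182,198)).items():
    P=[]
    for q in range(214,284):
        s=g[a:z,q]; w=np.clip(np.median(s)-s-3,0,None)
        i=s.argmin(); w=w*(abs(np.arange(len(s))-i)<3); 
        if w.sum()>0:P.append(px2w(c,q,a+(w*np.arange(len(s))).sum()/w.sum(),.016)[:2])
    P=np.array(P,np.float32); print('rail',nm,P.mean(0).round(4),cv2.fitLine(P,cv2.DIST_HUBER,0,.01,.01).ravel()[:2].round(4))
m=((g<75)*255).astype(np.uint8)
k,l,st,ce=cv2.connectedComponentsWithStats(m[155:190,255:285])
for i in range(1,k): print('handle top',st[i],ce[i]+[255,155],[px2w(c,*(ce[i]+[255,155]),z)[:2].round(4) for z in(.03,.05)])
s=dict(np.load('pics/scene0.npz')); gs=cv2.cvtColor(s['color'],cv2.COLOR_RGB2GRAY)
k,l,st,ce=cv2.connectedComponentsWithStats(((gs[190:215,220:245]<60)*255).astype(np.uint8))
for i in range(1,k):
  if st[i,4]>8: print('handle scene',st[i]+[220,190,0,0,0],ce[i]+[220,190],[px2w(s,*(ce[i]+[220,190]),z)[:2].round(4) for z in(.03,.05)])
E
```

```text
plate ((0.5392933487892151, 0.15527762472629547), (0.09837024658918381, 0.08939541131258011), 86.68193054199219)
front [0.5373 0.2061] [ 0.9987 -0.0501]
back [0.5368 0.1049] [ 0.9983 -0.0577]
far [0.5847 0.1542] [0.0578 0.9983]
near [0.4933 0.1534] [0.0484 0.9988]
rail far [ 0.5787 -0.011 ] [0.0626 0.998 ]
rail near [ 0.4733 -0.0104] [0.0598 0.9982]
handle top [13 13  7 13 70] [271.18571429 174.12857143] [array([ 0.525 , -0.0761]), array([ 0.5221, -0.0749])]
handle scene [228 196   9  16  85] [232.08235294 203.16470588] [array([ 0.5257, -0.0787]), array([ 0.5444, -0.0672])]
```

Request:
carry_out --pt "1 0 0 0 0 0 0.173" --pt "1 0 0 0 0 0 0.173" --pt "1 0 0 0 0 0 0.173" --pt "1 0 0 0 0 0 0.173" --pt "1 0 0 0 0 0 0.173" --pt "1 0 0 0 0 0 0.173" --pt "1 0 0 0 0 0 0.173" --pt "1 0.022 0.042 0 0 0 0" --pt "1 0.022 0.042 0 0 0 0" --pt "1 0.022 0.042 0 0 0 0" --pt "1 0.022 0.042 0 0 0 0" --pt "1 0.022 0.042 0 0 0 0" --pt "1 0.022 0.042 0 0 0 0" --pt "1 0.022 0.042 0 0 0 0" --pt "1 0.022 0.042 0 0 0 0" --pt "1 0.022 0.042 0 0 0 0" --pt "1 0.022 0.042 0 0 0 0" --pt "1 0.022 0.042 0 0 0 0"

```text
clock: 2.35
tcp_pos: [0.4482, 0.0502, 0.2132]
orientation: [-0.0, 1.0, -0.028, -0.0]
wrist_force: [0.8, -0.4, 0.2]
finger_gap: 0.0853
```

Request:
carry_out --pt "0.6 0.002 0.04 0.01 0 0 0" --pt "0.6 0.002 0.04 0.01 0 0 0" --pt "0.6 0.002 0.04 0.01 0 0 0" --pt "0.6 0.002 0.04 0.01 0 0 0" --pt "0.6 0.002 0.04 0.01 0 0 0" --pt "0.6 0.002 0.04 0.01 0 0 0" --pt "0.6 0.002 0.04 0.01 0 0 0" --pt "0.6 0.002 0.04 0.01 0 0 0" --pt "0.6 0 0 0 0 0 0" --pt "0.6 0 0 0 0 0 0" --pt "0.6 0 0 0 0 0 0"

```text
clock: 3.72
tcp_pos: [0.4464, -0.2677, 0.1336]
orientation: [-0.0, 1.0, -0.027, -0.0]
wrist_force: [0.6, -0.5, -0.6]
finger_gap: 0.0683
```

```bash
cat >> h.py <<'E'
from scipy.spatial.transform import Rotation as Ro
def st(tgt=None):
    s=env.get_state(); q=s['orientation']; R=Ro.from_quat([q[1],q[2],q[3],q[0]]).as_matrix()
    print('t',s['clock'],'tcp',s['tcp_pos'].round(4),'xax',R[:,0].round(4),'zax',R[:,2].round(4),'F',s['wrist_force'].round(2),'gap',round(s['finger_gap'],4),'q',s['joint_pos'].round(2))
    if tgt is not None: print('tool shift to',tgt,(R.T@(np.array(tgt)-s['tcp_pos'])).round(4))
E
python3 -c "
from h import *
st((.446,-.2738,.05))"
```

```text
t 3.725 tcp [ 0.4464 -0.2677  0.1336] xax [ 0.9986 -0.0538 -0.    ] zax [-0.e+00  4.e-04 -1.e+00] F [ 0.62 -0.49 -0.57] gap 0.0683 q [-0.69  0.25 -0.24  1.08  0.    0.93]
tool shift to (0.446, -0.2738, 0.05) [-0.0001  0.0061  0.0836]
```

Request:
carry_out --pt "0.6 0 0.006 0.03 0 0 0" --pt "0.6 0 0 0.03 0 0 0" --pt "0.6 0 0 0.024 0 0 0" --pt "0.6 0 0 0.006 0 0 0" --pt "0.6 0 0 0.006 0 0 0" --pt "0.6 0 0 0.004 0 0 0" --pt "0.6 0 0 0 0 0 0" --pt "0.6 0 0 0 0 0 0"

```text
clock: 4.72
tcp_pos: [0.4464, -0.275, 0.0339]
orientation: [0.0, 1.0, -0.028, 0.0]
wrist_force: [0.2, 0.1, -0.1]
finger_gap: 0.0686
```

```bash
python3 - <<'E'
from h import *
st((.446,-.2738,.03))
t=snap('top','pics/t1.png');s=snap('scene','pics/s1.png')
a=cv2.resize(t['color'][160:245,295:385],(450,425),interpolation=2);b=cv2.resize(s['color'][130:200,150:230],(486,425),interpolation=2)
cv2.imwrite('pics/c1.png',np.hstack([a[:,:390],b[:,:400]])[:,:,::-1])
E
```

```text
t 4.725 tcp [ 0.4464 -0.275   0.0339] xax [ 9.985e-01 -5.500e-02  8.000e-04] zax [ 8.e-04 -5.e-04 -1.e+00] F [ 0.24  0.09 -0.07] gap 0.0686 q [-0.71  0.34 -0.38  0.85  0.    0.92]
tool shift to (0.446, -0.2738, 0.03) [-0.0005 -0.0012  0.0039]
```

View pics/c1.png

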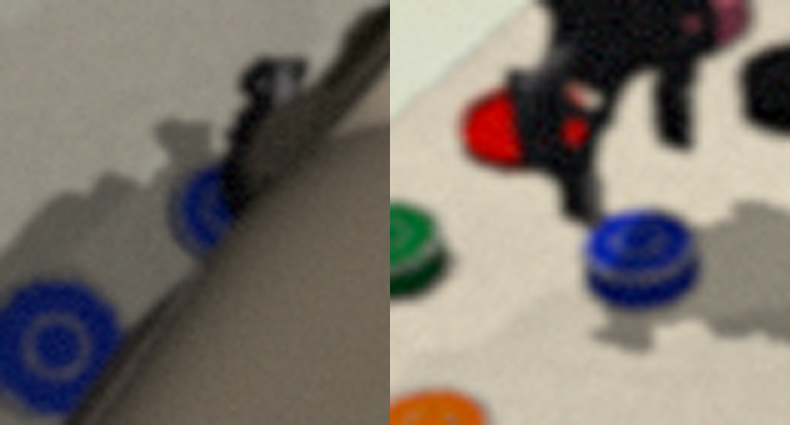

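```bash
python3 - <<'E'
from h import *
for n in('s1','t1'):
  c=dict(np.load(f'pics/{n}.npz'))
  for x in(.405,.446,.488):
    for z in(.0,.014,.03,.06): print(n,x,z,w2px(c,(x,-.2745-.055*(x-.446),z)).round(1))
  im=c['color'];hsv=cv2.cvtColor(im,cv2.COLOR_RGB2HSV)
  m=cv2.inRange(hsv,(100,110,50),(130,255,255));k,l,S,ce=cv2.connectedComponentsWithStats(m)
  print([ (S[i].tolist(),ce[i].round(1).tolist()) for i in range(1,k) if S[i,4]>60 and 170<ce[i][0]<350 and 150<ce[i][1]<240])
E
```

```text
s1 0.405 0.0 [198.7 168.2]
s1 0.405 0.014 [198.3 164.7]
s1 0.405 0.03 [197.9 160.7]
s1 0.405 0.06 [197.2 153. ]
s1 0.446 0.0 [190.9 175.2]
s1 0.446 0.014 [190.5 171.7]
s1 0.446 0.03 [190.  167.6]
s1 0.446 0.06 [189.2 159.9]
s1 0.488 0.0 [182.6 182.6]
s1 0.488 0.014 [182.2 179. ]
s1 0.488 0.03 [181.7 175. ]
s1 0.488 0.06 [180.7 167.2]
[([220, 156, 24, 15, 271], [231.3, 163.1]), ([183, 165, 17, 16, 194], [190.7, 172.1]), ([220, 168, 25, 11, 141], [231.8, 173.8]), ([282, 221, 48, 35, 939], [306.0, 238.2])]
t1 0.405 0.0 [338.  215.9]
t1 0.405 0.014 [339.  215.6]
t1 0.405 0.03 [340.1 215.3]
t1 0.405 0.06 [342.4 214.7]
t1 0.446 0.0 [338.4 201.9]
t1 0.446 0.014 [339.3 201.5]
t1 0.446 0.03 [340.5 201. ]
t1 0.446 0.06 [342.7 200.1]
t1 0.488 0.0 [338.7 187.7]
t1 0.488 0.014 [339.7 187.2]
t1 0.488 0.03 [340.9 186.5]
t1 0.488 0.06 [343.1 185.3]
[([174, 155, 36, 32, 1021], [191.5, 170.3]), ([331, 194, 10, 16, 107], [335.4, 201.4]), ([292, 217, 27, 26, 490], [304.8, 228.7])]
```

```bash
python3 - <<'E'
from h import *
c=dict(np.load('pics/s1.npz'));im=cv2.resize(c['color'][60:190,140:250],None,fx=4.6,fy=4.6,interpolation=2)[:,:,::-1].copy()
im=np.clip(im.astype(float)*1.6,0,255).astype(np.uint8)
for x in(.405,.446,.488):
  for z in(.015,.034,.06):
    u=(w2px(c,(x,-.2745-.055*(x-.446),z))-[140,60])*4.6; cv2.circle(im,tuple(int(v) for v in u),3,(0,255,255),-1)
cv2.imwrite('pics/c2.png',im)
E
```

```text
(no output)
```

View pics/c2.png

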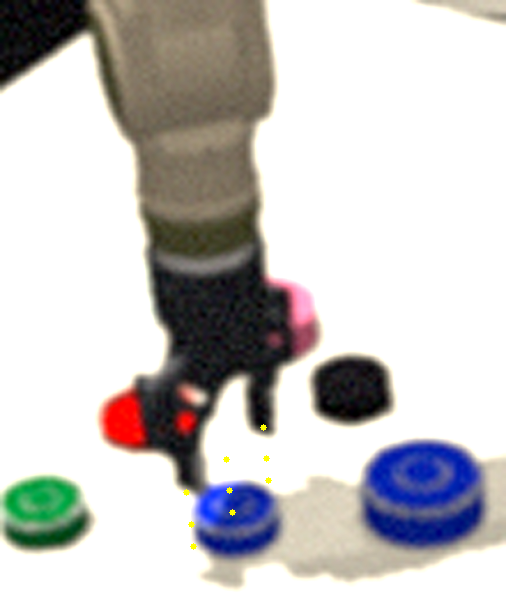

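The scene view shows the dark fingertips at about row 163 near and 153 far. That would be z≈0.06, higher than the stated tips (z≈0.015). A gentle descent with the force sensor will settle it.

Request:
carry_out --pt "0.6 0 -0.001 0.004 0 0 0" --pt "0.6 0 0 0.003 0 0 0" --pt "0.6 0 0 0 0 0 0" --pt "0.6 0 0 0 0 0 0"

```text
clock: 5.32
tcp_pos: [0.4461, -0.2737, 0.0263]
orientation: [-0.0, 1.0, -0.027, -0.0]
wrist_force: [-0.6, -0.5, 0.6]
finger_gap: 0.0682
```

Request:
carry_out --pt "0.6 0 0 0.002 0 0 0" --pt "0.6 0 0 0.001 0 0 0" --pt "0.6 0 0 0 0 0 0"

```text
clock: 5.7
tcp_pos: [0.446, -0.2736, 0.0232]
orientation: [-0.0, 1.0, -0.028, -0.0]
wrist_force: [0.5, -0.3, 0.1]
finger_gap: 0.0683
```

Request:
carry_out --pt "0.6 0 0 0.002 0 0 0" --pt "0.6 0 0 0.001 0 0 0" --pt "0.6 0 0 0 0 0 0"

```text
clock: 6.08
tcp_pos: [0.446, -0.2737, 0.0203]
orientation: [-0.0, 1.0, -0.027, -0.0]
wrist_force: [-0.2, -0.7, 0.4]
finger_gap: 0.0684
```

Request:
carry_out --pt "0.6 0 0 0.002 0 0 0" --pt "0.6 0 0 0.001 0 0 0" --pt "0.6 0 0 0 0 0 0"

```text
clock: 6.45
tcp_pos: [0.446, -0.2736, 0.0172]
orientation: [-0.0, 1.0, -0.028, -0.0]
wrist_force: [0.8, -0.1, -0.7]
finger_gap: 0.0685
```

Request:
carry_out --pt "0.6 0 0 0.002 0 0 0" --pt "0.6 0 0 0.001 0 0 0" --pt "0.6 0 0 0 0 0 0"

```text
clock: 6.82
tcp_pos: [0.446, -0.2737, 0.0143]
orientation: [-0.0, 1.0, -0.028, -0.0]
wrist_force: [0.0, 0.1, -0.3]
finger_gap: 0.0685
```

```bash
python3 - <<'E'
from h import *
st()
c=snap('scene','pics/s2.png');im=cv2.resize(c['color'][120:200,150:250],None,fx=6,fy=6,interpolation=2)[:,:,::-1].copy()
cv2.imwrite('pics/c3.png',im)
E
```

```text
t 6.825 tcp [ 0.446  -0.2737  0.0143] xax [ 9.985e-01 -5.500e-02 -1.000e-04] zax [-1.e-04  2.e-04 -1.e+00] F [ 0.03  0.13 -0.27] gap 0.0685 q [-0.7   0.36 -0.41  0.8   0.    0.92]
```

View pics/c3.png

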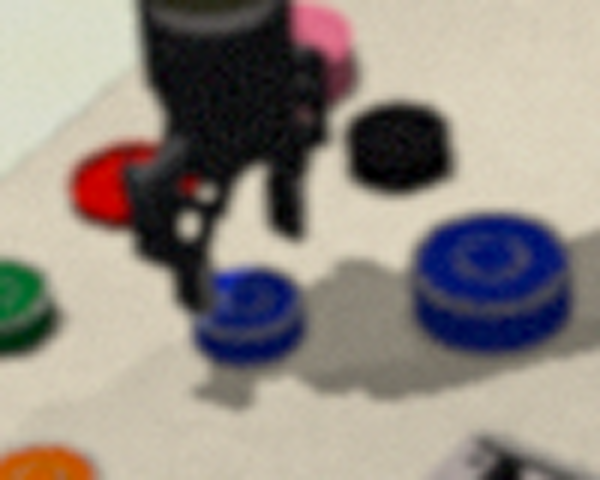

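Request:
carry_out --pt "0.6 0 0 0.002 0 0 0" --pt "0.6 0 0 0.002 0 0 0" --pt "0.6 0 0 0 0 0 0"

```text
clock: 7.25
tcp_pos: [0.4459, -0.2735, 0.0101]
orientation: [-0.0, 1.0, -0.027, -0.0]
wrist_force: [-0.5, -0.1, 0.5]
finger_gap: 0.0685
```

Request:
carry_out --pt "0.6 0 0 0.002 0 0 0" --pt "0.6 0 0 0.001 0 0 0" --pt "0.6 0 0 0 0 0 0"

```text
clock: 7.62
tcp_pos: [0.446, -0.2736, 0.0072]
orientation: [-0.0, 1.0, -0.027, -0.0]
wrist_force: [0.3, -0.2, 0.3]
finger_gap: 0.0683
```

Request:
carry_out --pt "0.6 0 0 0.002 0 0 0" --pt "0.6 0 0 0.002 0 0 0" --pt "0.6 0 0 0 0 0 0"

```text
clock: 8.0
tcp_pos: [0.4459, -0.2736, 0.0031]
orientation: [-0.0, 1.0, -0.028, -0.0]
wrist_force: [0.0, 0.5, -0.8]
finger_gap: 0.0684
```

Request:
carry_out --pt "0.6 0 0 0.002 0 0 0" --pt "0.6 0 0 0.001 0 0 0" --pt "0.6 0 0 0 0 0 0"

```text
clock: 8.38
tcp_pos: [0.446, -0.2736, 0.0003]
orientation: [-0.0, 1.0, -0.028, -0.0]
wrist_force: [-0.4, -0.3, -0.2]
finger_gap: 0.0684
```

```bash
python3 - <<'E'
from h import *
st()
a=snap('scene','pics/s3.png');b=snap('top','pics/t3.png')
A=cv2.resize(a['color'][130:200,160:240],None,fx=5,fy=5,interpolation=2);B=cv2.resize(b['color'][160:230,310:380],None,fx=5,fy=5,interpolation=2)
im=np.clip(np.hstack([A,B])[:,:,::-1]*1.4,0,255).astype(np.uint8)
cv2.imwrite('pics/c4.png',im)
E
```

```text
t 8.375 tcp [ 4.460e-01 -2.736e-01  3.000e-04] xax [ 9.985e-01 -5.500e-02 -2.000e-04] zax [-1.e-04  2.e-04 -1.e+00] F [-0.39 -0.34 -0.21] gap 0.0684 q [-0.7   0.38 -0.42  0.77  0.    0.92]
```

View pics/c4.png

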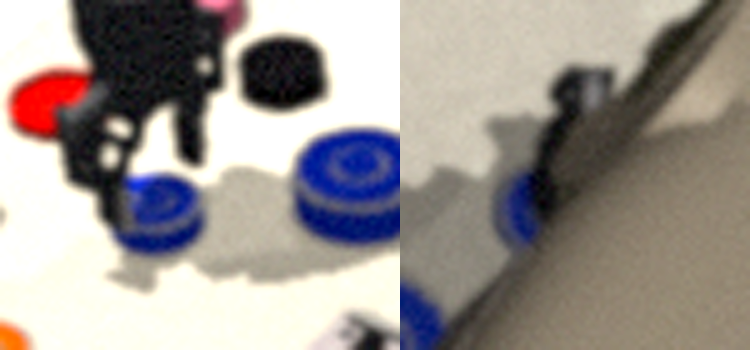

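Even at reported TCP z=0 there is no contact, and the picture puts the tips at z≈0.022. Reported z therefore reads about 35 mm low against the stated tip length. Sideways it agrees: tip midpoint (190.7,169) against (190.2,169.7) expected. I'll continue by feel.

Request:
carry_out --pt "0.6 0 0 0.003 0 0 0" --pt "0.6 0 0 0.003 0 0 0" --pt "0.6 0 0 0.003 0 0 0" --pt "0.6 0 0 0 0 0 0"

```text
clock: 8.98
tcp_pos: [0.4459, -0.2735, -0.009]
orientation: [-0.0, 1.0, -0.027, -0.0]
wrist_force: [-0.1, -0.0, 0.1]
finger_gap: 0.0685
```

Request:
carry_out --pt "0.6 0 0 0.002 0 0 0" --pt "0.6 0 0 0.001 0 0 0" --pt "0.6 0 0 0 0 0 0"

```text
clock: 9.35
tcp_pos: [0.4461, -0.2737, -0.0117]
orientation: [-0.0, 1.0, -0.028, -0.0]
wrist_force: [-0.5, -0.2, 0.1]
finger_gap: 0.0682
```

Request:
carry_out --pt "0.6 0 0 0.002 0 0 0" --pt "0.6 0 0 0.001 0 0 0" --pt "0.6 0 0 0 0 0 0"

```text
clock: 9.72
tcp_pos: [0.4461, -0.2736, -0.0147]
orientation: [-0.0, 1.0, -0.028, -0.0]
wrist_force: [-0.4, -0.6, 0.5]
finger_gap: 0.0683
```

Request:
carry_out --pt "0.6 0 0 0.002 0 0 0" --pt "0.6 0 0 0 0 0 0" --pt "0.6 0 0 0 0 0 0"

```text
clock: 10.1
tcp_pos: [0.4461, -0.2737, -0.0167]
orientation: [-0.0, 1.0, -0.027, -0.0]
wrist_force: [-0.0, -0.0, 0.5]
finger_gap: 0.068
```

Request:
carry_out --pt "0.6 0 0 0.002 0 0 0" --pt "0.6 0 0 0 0 0 0" --pt "0.6 0 0 0 0 0 0"

```text
clock: 10.48
tcp_pos: [0.4461, -0.2737, -0.0187]
orientation: [-0.0, 1.0, -0.028, 0.0]
wrist_force: [0.7, -0.1, -0.1]
finger_gap: 0.0684
```

Request:
carry_out --pt "0.6 0 0 0.002 0 0 0" --pt "0.6 0 0 0 0 0 0" --pt "0.6 0 0 0 0 0 0"

```text
clock: 10.85
tcp_pos: [0.4461, -0.2737, -0.0207]
orientation: [-0.0, 1.0, -0.028, -0.0]
wrist_force: [0.3, 0.4, 0.4]
finger_gap: 0.0682
```

Request:
carry_out --pt "0.6 0 0 0.002 0 0 0" --pt "0.6 0 0 0 0 0 0" --pt "0.6 0 0 0 0 0 0"

```text
clock: 11.22
tcp_pos: [0.4461, -0.2737, -0.0227]
orientation: [-0.0, 1.0, -0.027, 0.0]
wrist_force: [0.2, 0.3, 0.7]
finger_gap: 0.0685
```

Request:
carry_out --pt "0.6 0 0 0.0015 0 0 0" --pt "0.6 0 0 0 0 0 0" --pt "0.6 0 0 0 0 0 0"

```text
clock: 11.6
tcp_pos: [0.4461, -0.2737, -0.0241]
orientation: [-0.0, 1.0, -0.027, 0.0]
wrist_force: [0.6, -0.3, 0.4]
finger_gap: 0.0685
```

```bash
python3 - <<'E'
from h import *
st()
c=snap('scene','pics/s4.png')
for n in('s2','s3','s4'):
    c=dict(np.load(f'pics/{n}.npz'));im=c['color'].astype(int);d=im.max(2)<60
    print(n)
    for u in list(range(177,187,1))+list(range(194,202)): 
        r=np.where(d[140:190,u])[0]; print(u,r.max()+140 if len(r) else None,end=' | ')
    print()
for x in(.41,.482):print([w2px(c,(x,-.2745,z)).round(1) for z in(0,.02)])
E
```

```text
t 11.6 tcp [ 0.4461 -0.2737 -0.0241] xax [ 0.9985 -0.0549  0.    ] zax [ 0.e+00  1.e-04 -1.e+00] F [ 0.57 -0.34  0.4 ] gap 0.0685 q [-0.7   0.41 -0.45  0.71  0.    0.92]
s2
177 163 | 178 163 | 179 165 | 180 169 | 181 170 | 182 171 | 183 171 | 184 170 | 185 156 | 186 155 | 194 146 | 195 154 | 196 157 | 197 158 | 198 158 | 199 158 | 200 147 | 201 144 | 
s3
177 166 | 178 167 | 179 167 | 180 171 | 181 173 | 182 174 | 183 175 | 184 175 | 185 174 | 186 159 | 194 150 | 195 154 | 196 160 | 197 161 | 198 162 | 199 161 | 200 151 | 201 148 | 
s4
177 172 | 178 173 | 179 173 | 180 174 | 181 179 | 182 180 | 183 180 | 184 181 | 185 180 | 186 170 | 194 156 | 195 156 | 196 164 | 197 164 | 198 165 | 199 165 | 200 166 | 201 155 | 
[array([197.2, 168.8]), array([196.7, 163.8])]
[array([184.4, 181.7]), array([183.7, 176.6])]
```

Request:
carry_out --pt "0.6 0 0 0.0015 0 0 0" --pt "0.6 0 0 0 0 0 0" --pt "0.6 0 0 0 0 0 0"

```text
clock: 12.02
tcp_pos: [0.4463, -0.2738, -0.0251]
orientation: [0.0, 1.0, -0.027, 0.0]
wrist_force: [-0.8, 1.1, 6.0]
finger_gap: 0.0683
```

Request:
carry_out --pt "0.6 0 0 0.001 0 0 0" --pt "0.6 0 0 0 0 0 0"

```text
clock: 12.28
tcp_pos: [0.4463, -0.2739, -0.0252]
orientation: [0.0, 1.0, -0.027, 0.0]
wrist_force: [-2.6, 2.1, 13.3]
finger_gap: 0.0685
```

Request:
carry_out --pt "0.6 0 0 0.001 0 0 0" --pt "0.6 0 0 0 0 0 0"

```text
clock: 12.52
tcp_pos: [0.4463, -0.2739, -0.0252]
orientation: [0.001, 1.0, -0.027, 0.0]
wrist_force: [-5.2, 3.3, 22.5]
finger_gap: 0.0682
```

Request:
carry_out --pt "0.6 0 0 0.001 0 0 0" --pt "0.6 0 0 0 0 0 0"

```text
clock: 12.78
tcp_pos: [0.4464, -0.2739, -0.0252]
orientation: [0.001, 1.0, -0.027, 0.001]
wrist_force: [-7.2, 6.1, 31.5]
finger_gap: 0.0684
```

Contact is at reported z=-0.025, so tip height = reading + 0.025 at this opening. I'll raise so the tips are about 9 mm above the bench, then grip.

Request:
carry_out --pt "0.6 0 0 -0.008 0 0 0" --pt "0.6 0 0 -0.0065 0 0 0" --pt "0.6 0 0 0 0 0 0" --pt "-1 0 0 0 0 0 0" --pt "-1 0 0 0 0 0 0" --pt "-1 0 0 0 0 0 0" --pt "-1 0 0 0 0 0 0" --pt "-1 0 0 0 0 0 0" --grip_force 45

```text
clock: 13.78
tcp_pos: [0.4461, -0.2737, -0.0138]
orientation: [-0.0, 1.0, -0.027, 0.0]
wrist_force: [-0.0, 1.3, 8.2]
finger_gap: 0.0579
```

Request:
carry_out --pt "-1 0 0 -0.01 0 0 0" --pt "-1 0 0 -0.03 0 0 0" --pt "-1 0 0 -0.03 0 0 0" --pt "-1 0 0 0 0 0 0" --pt "-1 0 0 0 0 0 0"

```text
clock: 14.4
tcp_pos: [0.4456, -0.2733, 0.055]
orientation: [-0.0, 1.0, -0.028, -0.0]
wrist_force: [-0.5, -0.3, -2.8]
finger_gap: 0.0578
```

```bash
python3 - <<'E'
from h import *
st((.5392,.1555,.06))
E
```

```text
t 14.4 tcp [ 0.4456 -0.2733  0.055 ] xax [ 0.9985 -0.055  -0.001 ] zax [-9.e-04  9.e-04 -1.e+00] F [-0.52 -0.34 -2.78] gap 0.0578 q [-0.7   0.32 -0.36  0.9   0.    0.92]
tool shift to (0.5392, 0.1555, 0.06) [ 0.0699 -0.4333 -0.0047]
```

Request:
carry_out --pt "-1 0.003 -0.02 -0.005 0 0 0" --pt "-1 0.006 -0.04 -0.005 0 0 0" --pt "-1 0.0075 -0.045 0 0 0 0" --pt "-1 0.0075 -0.045 0 0 0 0" --pt "-1 0.0075 -0.045 0 0 0 0" --pt "-1 0.0075 -0.045 0 0 0 0" --pt "-1 0.0075 -0.045 0 0 0 0" --pt "-1 0.0075 -0.045 0 0 0 0" --pt "-1 0.0075 -0.045 0 0 0 0" --pt "-1 0.0055 -0.035 0 0 0 0" --pt "-1 0.003 -0.023 0 0 0 0" --pt "-1 0 0 0.015 0 0 0" --pt "-1 0 0 0.015 0 0 0" --pt "-1 0 0 0 0 0 0" --pt "-1 0 0 0 0 0 0"

```text
clock: 16.27
tcp_pos: [0.5395, 0.154, 0.0356]
orientation: [0.0, 1.0, -0.028, -0.0]
wrist_force: [-1.0, -0.9, -1.2]
finger_gap: 0.0575
```

```bash
python3 - <<'E'
from h import *
st((.5392,.1555,.02))
a=snap('scene','pics/s5.png');b=snap('top','pics/t5.png')
A=cv2.resize(a['color'][165:275,255:350],None,fx=4,fy=4,interpolation=2);B=cv2.resize(b['color'][130:240,150:245],None,fx=4,fy=4,interpolation=2)
cv2.imwrite('pics/c5.png',np.clip(np.hstack([A,B])[:,:,::-1]*1.4,0,255).astype(np.uint8))
E
```

```text
t 16.275 tcp [0.5395 0.154  0.0356] xax [ 9.984e-01 -5.620e-02 -8.000e-04] zax [-8.e-04 -1.e-04 -1.e+00] F [-0.97 -0.93 -1.2 ] gap 0.0575 q [ 0.13  0.4  -0.28  0.89  0.    1.76]
tool shift to (0.5392, 0.1555, 0.02) [-0.0004 -0.0015  0.0156]
```

View pics/c5.png

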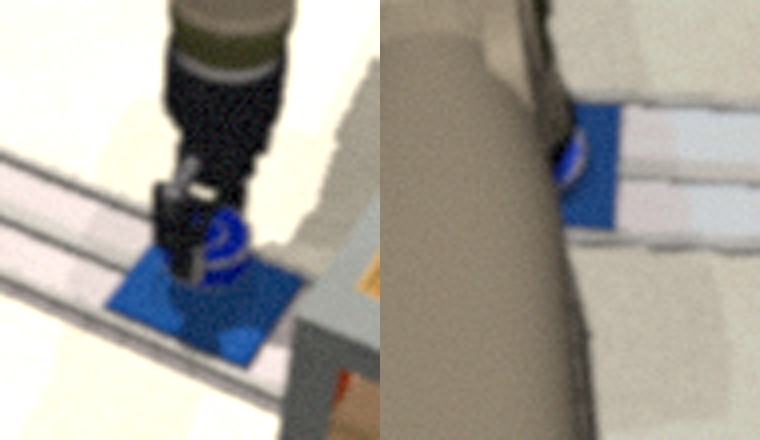

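The roundel is held level above the plate, about (590,160) in the top half and (225,250) in the scene half. I'll correct by 1.5 mm and lower by feel: the plate top would show as contact at z≈+0.004, the nest floor at ≈-0.002.

Request:
carry_out --pt "-1 -0.0004 -0.0015 0.008 0 0 0" --pt "-1 0 0 0.01 0 0 0" --pt "-1 0 0 0.007 0 0 0" --pt "-1 0 0 0 0 0 0" --pt "-1 0 0 0 0 0 0"

```text
clock: 17.0
tcp_pos: [0.5395, 0.1564, 0.0109]
orientation: [-0.0, 1.0, -0.027, -0.0]
wrist_force: [-0.1, -0.0, -1.3]
finger_gap: 0.0577
```

Request:
carry_out --pt "-1 0 0 0.003 0 0 0" --pt "-1 0 0 0.001 0 0 0" --pt "-1 0 0 0 0 0 0"

```text
clock: 17.38
tcp_pos: [0.5394, 0.1563, 0.0069]
orientation: [-0.0, 1.0, -0.028, -0.0]
wrist_force: [0.0, -0.2, -1.6]
finger_gap: 0.0578
```

Request:
carry_out --pt "-1 0 0 0.0015 0 0 0" --pt "-1 0 0 0 0 0 0"

```text
clock: 17.62
tcp_pos: [0.5394, 0.1563, 0.0053]
orientation: [-0.0, 1.0, -0.027, -0.0]
wrist_force: [-0.3, -0.4, -1.3]
finger_gap: 0.0574
```

```bash
python3 -c "
from h import *
st((.5392,.1555,.003))"
```

```text
t 17.625 tcp [0.5394 0.1563 0.0053] xax [ 9.985e-01 -5.500e-02 -1.000e-04] zax [-1.e-04  0.e+00 -1.e+00] F [-0.29 -0.41 -1.25] gap 0.0574 q [ 0.14  0.44 -0.32  0.82  0.    1.76]
tool shift to (0.5392, 0.1555, 0.003) [-0.0002  0.0008  0.0023]
```

Request:
carry_out --pt "-1 0 0.0003 0.0015 0 0 0" --pt "-1 0 0 0 0 0 0" --pt "-1 0 0 0 0 0 0"

```text
clock: 18.0
tcp_pos: [0.5395, 0.156, 0.0039]
orientation: [-0.0, 1.0, -0.028, -0.0]
wrist_force: [0.3, 0.4, -1.8]
finger_gap: 0.0581
```

Request:
carry_out --pt "-1 0 0 0.001 0 0 0" --pt "-1 0 0 0 0 0 0" --pt "-1 0 0 0 0 0 0"

```text
clock: 18.38
tcp_pos: [0.5395, 0.156, 0.0029]
orientation: [-0.0, 1.0, -0.028, 0.0]
wrist_force: [0.0, 0.4, -2.5]
finger_gap: 0.0575
```

Request:
carry_out --pt "-1 0 0 0.001 0 0 0" --pt "-1 0 0 0 0 0 0" --pt "-1 0 0 0 0 0 0"

```text
clock: 18.75
tcp_pos: [0.5394, 0.156, 0.0019]
orientation: [-0.0, 1.0, -0.028, -0.0]
wrist_force: [1.0, -0.8, -1.2]
finger_gap: 0.0576
```

No contact on the plate top at +0.004, so it is going into the nest.

Request:
carry_out --pt "-1 0 0 0.001 0 0 0" --pt "-1 0 0 0 0 0 0" --pt "-1 0 0 0 0 0 0"

```text
clock: 19.12
tcp_pos: [0.5394, 0.156, 0.0009]
orientation: [-0.0, 1.0, -0.028, -0.0]
wrist_force: [0.4, -0.7, -1.6]
finger_gap: 0.058
```

Request:
carry_out --pt "-1 0 0 0.001 0 0 0" --pt "-1 0 0 0 0 0 0" --pt "-1 0 0 0 0 0 0"

```text
clock: 19.5
tcp_pos: [0.5395, 0.156, -0.0001]
orientation: [-0.0, 1.0, -0.028, 0.0]
wrist_force: [0.9, 0.2, -2.3]
finger_gap: 0.0578
```

Request:
carry_out --pt "-1 0 0 0.001 0 0 0" --pt "-1 0 0 0 0 0 0" --pt "-1 0 0 0 0 0 0"

```text
clock: 19.88
tcp_pos: [0.5395, 0.156, -0.0011]
orientation: [-0.0, 1.0, -0.028, 0.0]
wrist_force: [-0.8, 0.2, -1.7]
finger_gap: 0.0576
```

Request:
carry_out --pt "-1 0 0 0.001 0 0 0" --pt "-1 0 0 0 0 0 0" --pt "-1 0 0 0 0 0 0"

```text
clock: 20.25
tcp_pos: [0.5396, 0.156, -0.0018]
orientation: [-0.0, 1.0, -0.027, 0.0]
wrist_force: [-1.4, 0.3, 2.7]
finger_gap: 0.0579
```

Request:
carry_out --pt "-1 0 0 0.0005 0 0 0" --pt "-1 0 0 0 0 0 0" --pt "-1 0 0 0 0 0 0"

```text
clock: 20.62
tcp_pos: [0.5396, 0.156, -0.0018]
orientation: [-0.0, 1.0, -0.028, 0.0]
wrist_force: [-2.4, -1.7, 6.6]
finger_gap: 0.0576
```

Contact at -0.0018 matches the predicted nest floor. Releasing and retreating.

Request:
carry_out --pt "-1 0 0 -0.0006 0 0 0" --pt "0.4 0 0 0 0 0 0" --pt "0.5 0 0 0 0 0 0" --pt "0.6 0 0 0 0 0 0" --pt "0.8 0 0 0 0 0 0" --pt "0.8 0 0 0 0 0 0" --pt "0.8 0 0 -0.01 0 0 0" --pt "0.8 0 0 -0.03 0 0 0" --pt "0.8 0 0 -0.05 0 0 0" --pt "-1 0 0.04 -0.01 0 0 0" --pt "-1 0 0.05 0 0 0 0" --pt "-1 0 0.05 0 0 0 0" --pt "-1 0 0.05 0 0 0 0" --pt "-1 0 0.05 0 0 0 0" --pt "-1 0 0.02 0 0 0 0" --pt "-1 0 0 0 0 0 0" --pt "-1 0 0 0 0 0 0"

```text
clock: 22.75
tcp_pos: [0.5251, -0.1026, 0.0982]
orientation: [-0.0, 1.0, -0.027, -0.0]
wrist_force: [0.1, 0.5, -0.3]
finger_gap: 0.0001
```

```bash
python3 - <<'E'
from h import *
st((.5237,-.1105,.006))
a=snap('scene','pics/s6.png');b=snap('top','pics/t6.png')
for n,c in(('top',b),('scene',a)):
    im=c['color'];hsv=cv2.cvtColor(im,cv2.COLOR_RGB2HSV)
    m=cv2.inRange(hsv,(112,150,60),(130,255,255))
    k,l,S,ce=cv2.connectedComponentsWithStats(m)
    print(n,[(S[i].tolist(),px2w(c,*ce[i],.034)[:2].round(4)) for i in range(1,k) if S[i,4]>60 and 170<ce[i][0]<330 and 150<ce[i][1]<250])
A=cv2.resize(a['color'][165:275,215:345],None,fx=3,fy=3,interpolation=2);B=cv2.resize(b['color'][130:240,150:280],None,fx=3,fy=3,interpolation=2)
cv2.imwrite('pics/c6.png',np.clip(np.hstack([A,B])[:,:,::-1]*1.3,0,255).astype(np.uint8))
E
```

```text
t 22.75 tcp [ 0.5251 -0.1026  0.0982] xax [ 0.9985 -0.0541 -0.    ] zax [ 0.e+00  7.e-04 -1.e+00] F [ 0.11  0.48 -0.28] gap 0.0001 q [-0.34  0.3  -0.26  1.01  0.    1.28]
tool shift to (0.5237, -0.1105, 0.006) [-0.001   0.0081  0.0922]
top [([182, 161, 18, 17, 191], array([0.5393, 0.1555]))]
scene [([229, 156, 15, 14, 138], array([ 0.3657, -0.1604])), ([229, 170, 15, 8, 68], array([ 0.4116, -0.1315])), ([297, 226, 19, 14, 189], array([0.5378, 0.1547]))]
```

View pics/c6.png

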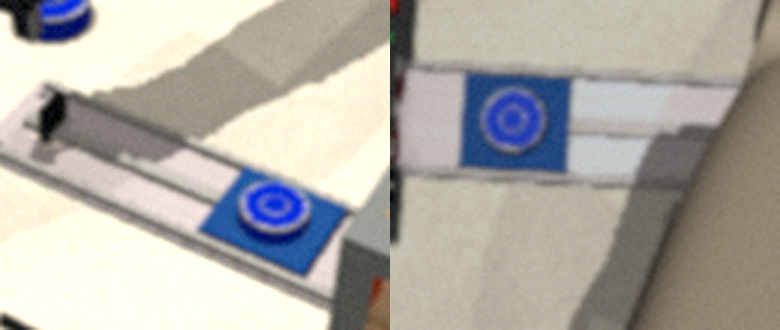

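The roundel lies centred in the nest, and its measured centre matches the plate's. Now behind the handle and down.

Request:
carry_out --pt "-1 -0.001 0.012 0 0 0 0" --pt "-1 0 0 0.03 0 0 0" --pt "-1 0 0 0.03 0 0 0" --pt "-1 0 0 0.02 0 0 0" --pt "-1 0 0 0.012 0 0 0" --pt "-1 0 0 0 0 0 0"

```text
clock: 23.6
tcp_pos: [0.5229, -0.1153, 0.0054]
orientation: [-0.0, 1.0, -0.027, -0.001]
wrist_force: [-0.6, -0.7, -0.2]
finger_gap: -0.0
```

Request:
carry_out --pt "-1 0 -0.006 0 0 0 0" --pt "-1 0 -0.006 0 0 0 0" --pt "-1 0 -0.004 0 0 0 0" --pt "-1 0 -0.003 0 0 0 0" --pt "-1 0 0 0 0 0 0"

```text
clock: 24.22
tcp_pos: [0.5249, -0.0965, 0.0063]
orientation: [0.0, 1.0, -0.027, 0.0]
wrist_force: [-0.6, -0.5, 0.8]
finger_gap: -0.0002
```

Request:
carry_out --pt "-1 0 -0.002 0 0 0 0" --pt "-1 0 -0.002 0 0 0 0" --pt "-1 0 -0.002 0 0 0 0" --pt "-1 0 -0.003 0 0 0 0" --pt "-1 0 -0.003 0 0 0 0" --pt "-1 0 -0.003 0 0 0 0" --pt "-1 0 -0.004 0 0 0 0" --pt "-1 0 -0.004 0 0 0 0"

```text
clock: 25.22
tcp_pos: [0.5263, -0.0747, 0.0063]
orientation: [0.001, 1.0, -0.028, 0.0]
wrist_force: [-0.2, -4.9, 1.8]
finger_gap: -0.0
```

Request:
carry_out --pt "-1 0 -0.005 0 0 0 0" --pt "-1 0 -0.005 0 0 0 0" --pt "-1 0 -0.005 0 0 0 0" --pt "-1 0 -0.005 0 0 0 0" --pt "-1 0 -0.005 0 0 0 0" --pt "-1 0 -0.005 0 0 0 0" --pt "-1 0 -0.005 0 0 0 0" --pt "-1 0 -0.005 0 0 0 0"

```text
clock: 26.22
tcp_pos: [0.5284, -0.0347, 0.0063]
orientation: [0.001, 1.0, -0.028, 0.0]
wrist_force: [-0.4, -6.6, 1.3]
finger_gap: -0.0002
```

```bash
python3 - <<'E'
from h import *
st()
c=snap('scene','pics/s7.png')
im=c['color'];hsv=cv2.cvtColor(im,cv2.COLOR_RGB2HSV)
m=cv2.inRange(hsv,(112,150,60),(130,255,255))
k,l,S,ce=cv2.connectedComponentsWithStats(m)
print([(S[i].tolist(),px2w(c,*ce[i],.034)[:2].round(4)) for i in range(1,k) if S[i,4]>40 and 270<ce[i][0]<370 and 150<ce[i][1]<300])
E
```

```text
t 26.225 tcp [ 0.5284 -0.0347  0.0063] xax [ 9.984e-01 -5.610e-02  7.000e-04] zax [ 6.0e-04 -2.1e-03 -1.0e+00] F [-0.37 -6.59  1.27] gap -0.0002 q [-0.22  0.38 -0.4   0.79 -0.    1.41]
[([318, 235, 14, 15, 126], array([0.5426, 0.2086]))]
```

Request:
carry_out --pt "-1 0 -0.005 0 0 0 0" --pt "-1 0 -0.005 0 0 0 0" --pt "-1 0 -0.005 0 0 0 0" --pt "-1 0 -0.005 0 0 0 0" --pt "-1 0 -0.005 0 0 0 0" --pt "-1 0 -0.005 0 0 0 0" --pt "-1 0 -0.005 0 0 0 0" --pt "-1 0 -0.005 0 0 0 0" --pt "-1 0 -0.005 0 0 0 0" --pt "-1 0 -0.005 0 0 0 0"

```text
clock: 27.52
tcp_pos: [0.5311, 0.0151, 0.0063]
orientation: [0.001, 1.0, -0.028, 0.0]
wrist_force: [-0.5, -7.8, 2.7]
finger_gap: -0.0001
```

Request:
carry_out --pt "-1 0 -0.005 0 0 0 0" --pt "-1 0 -0.005 0 0 0 0" --pt "-1 0 -0.005 0 0 0 0" --pt "-1 0 -0.005 0 0 0 0" --pt "-1 0 -0.005 0 0 0 0" --pt "-1 0 -0.005 0 0 0 0" --pt "-1 0 -0.005 0 0 0 0" --pt "-1 0 -0.005 0 0 0 0"

```text
clock: 28.52
tcp_pos: [0.5331, 0.055, 0.0063]
orientation: [0.001, 1.0, -0.028, 0.0]
wrist_force: [0.6, -5.4, 1.8]
finger_gap: 0.0002
```

```bash
python3 - <<'E'
from h import *
st()
c=snap('scene','pics/s8.png'); im=c['color']
hsv=cv2.cvtColor(im,cv2.COLOR_RGB2HSV)
m=cv2.inRange(hsv,(0,150,60),(8,255,255));m[:,:310]=0
k,l,S,ce=cv2.connectedComponentsWithStats(m); print([(S[i].tolist()) for i in range(1,k) if S[i,4]>10 and S[i,0]<470])
cv2.imwrite('pics/c8.png',cv2.resize(np.clip(im[170:340,230:480,::-1]*1.4,0,255).astype(np.uint8),None,fx=3,fy=3,interpolation=2))
E
```

```text
t 28.525 tcp [0.5331 0.055  0.0063] xax [ 9.984e-01 -5.620e-02  3.000e-04] zax [ 2.0e-04 -2.3e-03 -1.0e+00] F [ 0.58 -5.4   1.81] gap 0.0002 q [-0.05  0.39 -0.38  0.79 -0.    1.58]
[[423, 0, 25, 64, 483], [349, 261, 10, 8, 30]]
```

View pics/c8.png

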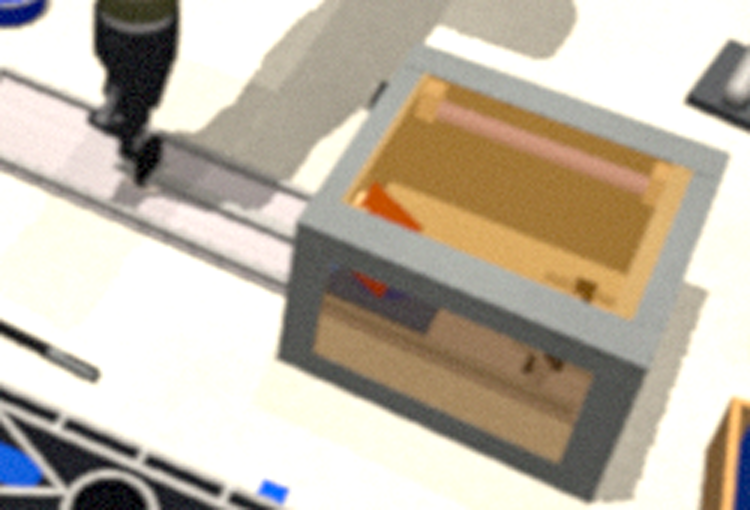

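The picture shows the carrier entering the box with the flap riding open over it. I'll slow down as the stop range nears.

Request:
carry_out --pt "-1 0 -0.005 0 0 0 0" --pt "-1 0 -0.005 0 0 0 0" --pt "-1 0 -0.005 0 0 0 0" --pt "-1 0 -0.005 0 0 0 0" --pt "-1 0 -0.005 0 0 0 0" --pt "-1 0 -0.005 0 0 0 0" --pt "-1 0 -0.005 0 0 0 0" --pt "-1 0 -0.004 0 0 0 0" --pt "-1 0 -0.002 0 0 0 0" --pt "-1 0 -0.001 0 0 0 0"

```text
clock: 29.82
tcp_pos: [0.5353, 0.0969, 0.0062]
orientation: [0.001, 1.0, -0.028, 0.0]
wrist_force: [0.4, -7.3, 3.7]
finger_gap: -0.0001
```

Request:
carry_out --pt "-1 0 -0.001 0 0 0 0" --pt "-1 0 -0.001 0 0 0 0" --pt "-1 0 -0.001 0 0 0 0" --pt "-1 0 -0.001 0 0 0 0" --pt "-1 0 -0.001 0 0 0 0" --pt "-1 0 -0.001 0 0 0 0"

```text
clock: 30.58
tcp_pos: [0.5357, 0.1028, 0.0063]
orientation: [0.001, 1.0, -0.028, 0.0]
wrist_force: [-1.0, -6.8, 4.0]
finger_gap: 0.0
```

```bash
python3 - <<'E'
from h import *
c=dict(np.load('pics/s8.npz'))
for u,v in((425,266.7),(421,264),(406.7,291),(414,290)):
    print([px2w(c,u,v,z)[:2].round(3) for z in(.014,.03,.05)])
c=dict(np.load('pics/top0.npz'))
im=c['color'];g=cv2.cvtColor(im,cv2.COLOR_RGB2GRAY)
cv2.imwrite('pics/c9.png',cv2.resize(np.clip(im[105:215,35:165,::-1]*1.5,0,255).astype(np.uint8),None,fx=5,fy=5,interpolation=2))
print([px2w(c,154,v,.165)[:2].round(3) for v in (120,200)])
E
```

```text
[array([0.487, 0.463]), array([0.503, 0.463]), array([0.522, 0.463])]
[array([0.483, 0.452]), array([0.498, 0.452]), array([0.518, 0.452])]
[array([0.585, 0.442]), array([0.598, 0.442]), array([0.615, 0.442])]
[array([0.573, 0.457]), array([0.587, 0.457]), array([0.604, 0.457])]
[array([0.65 , 0.238]), array([0.44 , 0.234])]
```

View pics/c9.png

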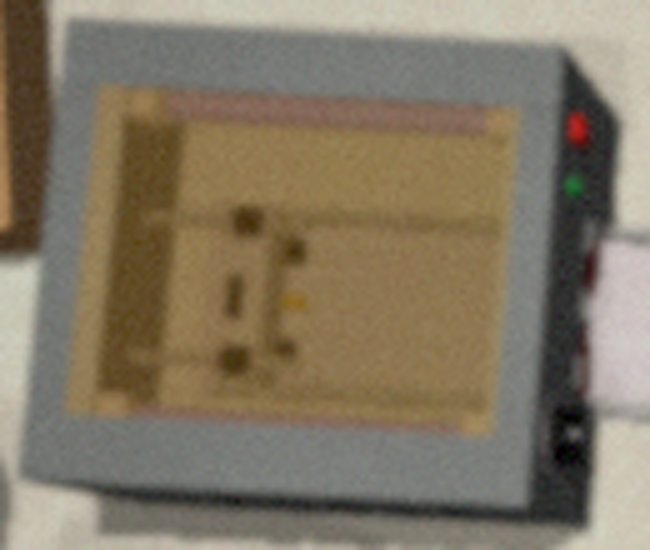

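The top view shows the stop pads and yellow plunger at about (302,300) in the crop. That puts the pad faces at y≈0.438, so contact should come near TCP y≈0.134±0.005. I'll advance to about 0.122, then feel.

Request:
carry_out --pt "-1 0 -0.002 0 0 0 0" --pt "-1 0 -0.002 0 0 0 0" --pt "-1 0 -0.002 0 0 0 0" --pt "-1 0 -0.002 0 0 0 0" --pt "-1 0 -0.002 0 0 0 0" --pt "-1 0 -0.002 0 0 0 0" --pt "-1 0 -0.002 0 0 0 0" --pt "-1 0 -0.002 0 0 0 0" --pt "-1 0 -0.001 0 0 0 0"

```text
clock: 31.7
tcp_pos: [0.5366, 0.1199, 0.0063]
orientation: [0.001, 1.0, -0.028, 0.0]
wrist_force: [-0.4, -6.5, 4.0]
finger_gap: -0.0002
```

Request:
carry_out --pt "-1 0 -0.001 0 0 0 0" --pt "-1 0 -0.001 0 0 0 0"

```text
clock: 31.95
tcp_pos: [0.5367, 0.1218, 0.0063]
orientation: [0.001, 1.0, -0.028, 0.0]
wrist_force: [-0.7, -7.2, 4.0]
finger_gap: 0.0005
```

Request:
carry_out --pt "-1 0 -0.001 0 0 0 0" --pt "-1 0 -0.001 0 0 0 0"

```text
clock: 32.2
tcp_pos: [0.5368, 0.1238, 0.0062]
orientation: [0.001, 1.0, -0.028, 0.0]
wrist_force: [-0.3, -7.8, 3.6]
finger_gap: -0.0003
```

Request:
carry_out --pt "-1 0 -0.001 0 0 0 0"

```text
clock: 32.33
tcp_pos: [0.5368, 0.1248, 0.0063]
orientation: [0.001, 1.0, -0.028, 0.0]
wrist_force: [-0.5, -6.3, 3.7]
finger_gap: 0.0003
```

Request:
carry_out --pt "-1 0 -0.001 0 0 0 0" --pt "-1 0 -0.001 0 0 0 0"

```text
clock: 32.58
tcp_pos: [0.5369, 0.1268, 0.0063]
orientation: [0.001, 1.0, -0.028, 0.0]
wrist_force: [-0.6, -7.7, 3.2]
finger_gap: 0.0001
```

Request:
carry_out --pt "-1 0 -0.0005 0 0 0 0"

```text
clock: 32.7
tcp_pos: [0.5369, 0.1273, 0.0063]
orientation: [0.001, 1.0, -0.028, -0.0]
wrist_force: [-0.8, -7.1, 3.2]
finger_gap: 0.0
```

Request:
carry_out --pt "-1 0 -0.001 0 0 0 0" --pt "-1 0 -0.001 0 0 0 0"

```text
clock: 32.95
tcp_pos: [0.5371, 0.1293, 0.0063]
orientation: [0.001, 1.0, -0.028, 0.0]
wrist_force: [0.1, -6.9, 3.9]
finger_gap: -0.0001
```

Request:
carry_out --pt "-1 0 -0.0005 0 0 0 0"

```text
clock: 33.08
tcp_pos: [0.5371, 0.1298, 0.0062]
orientation: [0.001, 1.0, -0.028, -0.0]
wrist_force: [-0.3, -6.8, 4.8]
finger_gap: 0.0002
```

Request:
carry_out --pt "-1 0 -0.001 0 0 0 0" --pt "-1 0 -0.001 0 0 0 0"

```text
clock: 33.33
tcp_pos: [0.5372, 0.1315, 0.0063]
orientation: [0.001, 1.0, -0.028, 0.0]
wrist_force: [-0.8, -7.5, 3.8]
finger_gap: -0.0001
```

Request:
carry_out --pt "-1 0 -0.001 0 0 0 0" --pt "-1 0 -0.0005 0 0 0 0"

```text
clock: 33.58
tcp_pos: [0.5372, 0.133, 0.0063]
orientation: [0.001, 1.0, -0.028, -0.0]
wrist_force: [-0.2, -7.7, 3.7]
finger_gap: -0.0
```

Request:
carry_out --pt "-1 0 -0.001 0 0 0 0" --pt "-1 0 -0.0005 0 0 0 0"

```text
clock: 33.83
tcp_pos: [0.5373, 0.1345, 0.0063]
orientation: [0.001, 1.0, -0.028, -0.0]
wrist_force: [0.5, -8.8, 4.4]
finger_gap: 0.0001
```

Request:
carry_out --pt "-1 0 -0.001 0 0 0 0" --pt "-1 0 -0.0005 0 0 0 0"

```text
clock: 34.08
tcp_pos: [0.5374, 0.1351, 0.0063]
orientation: [0.002, 1.0, -0.028, -0.0]
wrist_force: [-0.1, -11.4, 5.1]
finger_gap: 0.0
```

The stop is felt: motion stalls and the force rises from about 7 to 11.4 N. A little more, then hold.

Request:
carry_out --pt "-1 0 -0.0005 0 0 0 0" --pt "-1 0 0 0 0 0 0"

```text
clock: 34.33
tcp_pos: [0.5374, 0.1351, 0.0063]
orientation: [0.003, 1.0, -0.029, -0.0]
wrist_force: [0.1, -12.5, 5.2]
finger_gap: 0.0002
```

Request:
carry_out --pt "-1 0 -0.0004 0 0 0 0" --pt "-1 0 0 0 0 0 0" --pt "-1 0 0 0 0 0 0" --pt "-1 0 0 0 0 0 0" --pt "-1 0 0 0 0 0 0" --pt "-1 0 0 0 0 0 0" --pt "-1 0 0 0 0 0 0" --pt "-1 0 0 0 0 0 0"

```text
clock: 35.33
tcp_pos: [0.5373, 0.1351, 0.0063]
orientation: [0.003, 1.0, -0.029, -0.0]
wrist_force: [-0.7, -13.1, 5.5]
finger_gap: -0.0003
```

Held for 1 s with about 6 N net on the stop. Now backing off straight, then up and away so the box can be seen.

Request:
carry_out --pt "-1 0 0.002 0 0 0 0" --pt "-1 0 0.005 0 0 0 0" --pt "-1 0 0.015 0 0 0 0" --pt "-1 0 0.03 0 0 0 0" --pt "-1 0 0.03 -0.02 0 0 0" --pt "-1 0 0.03 -0.04 0 0 0" --pt "-1 0 0.04 -0.04 0 0 0" --pt "-1 0 0.04 -0.02 0 0 0" --pt "-1 0 0.04 0 0 0 0" --pt "-1 0 0.04 0 0 0 0" --pt "-1 0 0 0 0 0 0" --pt "-1 0 0 0 0 0 0"

```text
clock: 36.83
tcp_pos: [0.522, -0.133, 0.1256]
orientation: [-0.001, 1.0, -0.028, -0.0]
wrist_force: [0.1, -0.6, -0.4]
finger_gap: 0.0002
```

```bash
python3 - <<'E'
from h import *
st()
a=snap('scene','pics/s10.png');b=snap('top','pics/t10.png')
A=cv2.resize(a['color'][175:325,235:455],None,fx=1.75,fy=1.75,interpolation=2);B=cv2.resize(b['color'][105:215,35:165],(385,326),interpolation=2)
A=cv2.resize(A,(400,273)); A=np.vstack([A,np.zeros((53,400,3),np.uint8)])
cv2.imwrite('pics/c10.png',np.clip(np.hstack([A,B])[:,:,::-1]*1.4,0,255).astype(np.uint8))
for n,c,box in(('scene',a,(300,470,170,330)),('top',b,(60,300,110,215))):
  hsv=cv2.cvtColor(c['color'],cv2.COLOR_RGB2HSV)
  for nm,lo,hi in(('red',(0,130,40),(10,255,255)),('yel',(18,130,90),(30,255,255)),('blue',(112,60,30),(150,255,255))):
    m=cv2.inRange(hsv,lo,hi);k,l,S,ce=cv2.connectedComponentsWithStats(m)
    print(n,nm,[S[i].tolist() for i in range(1,k) if S[i,4]>5 and box[0]<ce[i][0]<box[1] and box[2]<ce[i][1]<box[3]][:8])
# change elsewhere
t0=dict(np.load('pics/top0.npz'))['color']
d=cv2.absdiff(cv2.GaussianBlur(t0,(5,5),0),cv2.GaussianBlur(b['color'],(5,5),0)).max(2)
k,l,S,ce=cv2.connectedComponentsWithStats((d>35).astype(np.uint8));print('diff',[S[i].tolist() for i in range(1,k) if S[i,4]>12])
E
```

```text
t 36.825 tcp [ 0.522  -0.133   0.1256] xax [ 9.985e-01 -5.560e-02 -8.000e-04] zax [-7.0e-04  1.1e-03 -1.0e+00] F [ 0.13 -0.64 -0.44] gap 0.0002 q [-0.4   0.29 -0.21  1.08  0.    1.23]
scene red [[338, 258, 5, 8, 21]]
scene yel [[370, 196, 8, 4, 11], [378, 198, 70, 30, 274], [346, 201, 103, 72, 2741], [449, 225, 5, 10, 13]]
scene blue [[379, 275, 17, 8, 55]]
top red [[148, 127, 5, 7, 21]]
top yel [[91, 163, 3, 6, 13]]
top blue []
diff [[105, 100, 245, 284, 14390], [314, 100, 28, 27, 551], [334, 110, 26, 46, 408], [172, 153, 73, 36, 1356], [268, 167, 7, 11, 49], [305, 174, 10, 11, 44], [22, 275, 31, 58, 765], [0, 276, 27, 49, 914], [278, 279, 7, 5, 16], [51, 295, 6, 5, 18], [47, 313, 79, 71, 2306], [202, 328, 84, 56, 2419], [218, 335, 4, 5, 15], [0, 349, 49, 35, 920]]
```

```bash
python3 - <<'E'
from h import *
for f,box in(('scene0',(300,470,170,330)),('s10',(300,470,170,330)),('s8',(300,470,170,330)),('top0',(60,165,110,215)),('t10',(60,165,110,215))):
  c=dict(np.load(f'pics/{f}.npz'));hsv=cv2.cvtColor(c['color'],cv2.COLOR_RGB2HSV)
  for nm,lo,hi in(('red',(0,110,40),(10,255,255)),('yel',(18,130,90),(30,255,255)),('blue',(105,60,30),(150,255,255))):
    m=cv2.inRange(hsv,lo,hi);k,l,S,ce=cv2.connectedComponentsWithStats(m)
    print(f,nm,[(S[i].tolist(),ce[i].round(1).tolist()) for i in range(1,k) if 5<S[i,4]<900 and box[0]<ce[i][0]<box[1] and box[2]<ce[i][1]<box[3]][:8])
# items: per-colour centroids then/now, both cams
for a,b in(('top0','t10'),('scene0','s10')):
  A=dict(np.load(f'pics/{a}.npz'))['color'];B=dict(np.load(f'pics/{b}.npz'))['color']
  for nm,lo,hi in(('orange',(8,140,80),(18,255,255)),('green',(60,90,40),(90,255,255)),('yellow',(20,140,80),(32,255,255)),('red/lid',(0,180,80),(5,255,255)),('blue',(112,150,60),(130,255,255)),('pink',(160,50,80),(179,200,255))):
    o=[]
    for I in(A,B):
      m=cv2.inRange(cv2.cvtColor(I,cv2.COLOR_RGB2HSV),lo,hi)
      m[:, :285 if a=='top0' else 0]=0
      if a=='scene0': m[:,260:]=0; m[:90]=0
      else: m[:90]=0; m[290:]=0
      k,l,S,ce=cv2.connectedComponentsWithStats(m); o.append([ce[i].round(1).tolist() for i in range(1,k) if S[i,4]>50])
    print(a,nm,o)
  g=[((cv2.cvtColor(I,cv2.COLOR_RGB2GRAY)<55)*255).astype(np.uint8) for I in(A,B)]
  for I in g:
    k,l,S,ce=cv2.connectedComponentsWithStats(I); print(a,'dark',[(ce[i].round(1).tolist(),int(S[i,4])) for i in range(1,k) if 60<S[i,4]<700 and (ce[i][0]>195 if a=='top0' else ce[i][0]<280) and 90<ce[i][1]<300])
A,B=[dict(np.load(f'pics/{f}.npz'))['color'].astype(int) for f in('top0','t10')]
print(A[100:130:5,314:344:6].sum(2)//3);print(B[100:130:5,314:344:6].sum(2)//3)
E
```

```text
scene0 red [([338, 257, 5, 9, 25], [340.0, 261.0])]
scene0 yel [([371, 196, 5, 13, 24], [372.8, 201.5]), ([377, 198, 72, 30, 278], [413.1, 212.6]), ([448, 231, 5, 3, 8], [450.0, 232.2])]
scene0 blue []
s10 red [([338, 257, 5, 9, 24], [340.0, 261.0])]
s10 yel [([370, 196, 8, 4, 11], [373.1, 197.3]), ([378, 198, 70, 30, 274], [413.4, 212.8]), ([449, 225, 5, 10, 13], [450.8, 229.5])]
s10 blue [([379, 275, 17, 8, 55], [386.1, 279.3])]
s8 red [([353, 240, 16, 7, 21], [360.4, 243.0]), ([348, 261, 11, 8, 38], [353.8, 264.6])]
s8 yel [([378, 199, 72, 28, 288], [413.8, 212.8]), ([446, 227, 6, 10, 19], [448.7, 232.1])]
s8 blue [([359, 267, 5, 3, 14], [360.9, 268.1])]
top0 red [([148, 127, 5, 8, 26], [150.1, 130.1])]
top0 yel [([92, 163, 5, 5, 21], [93.9, 164.9])]
top0 blue []
t10 red [([148, 127, 5, 7, 23], [149.9, 130.3])]
t10 yel [([91, 163, 3, 6, 13], [91.9, 165.1])]
t10 blue []
top0 orange [[[341.0, 145.3]], []]
top0 green [[[379.3, 182.0]], [[379.4, 181.9]]]
top0 yellow [[[395.1, 136.7]], [[395.2, 136.9]]]
top0 red/lid [[[381.2, 226.4]], [[381.2, 226.4]]]
top0 blue [[[339.6, 201.2], [305.
[... 1129 characters left out ...]
3), ([162.9, 292.4], 305), ([137.8, 292.8], 192)]
scene0 dark [([58.2, 162.0], 381), ([231.1, 162.9], 112), ([232.2, 173.9], 121), ([144.7, 224.7], 486), ([38.1, 234.7], 456), ([67.4, 237.5], 137), ([75.1, 251.7], 255), ([98.5, 251.6], 149), ([52.0, 252.0], 145), ([83.8, 266.9], 157), ([117.4, 271.6], 659), ([151.8, 276.0], 179), ([230.6, 279.0], 87), ([188.4, 292.3], 196), ([162.9, 292.4], 297), ([137.7, 292.7], 189)]
[[128  78  13  19 105]
 [124  31  49  25  22]
 [ 74  49  52  54  16]
 [ 78  50  54  50  20]
 [ 85  36  49  50 107]
 [118  85  77 106 133]]
[[ 96  74  37  25 118]
 [103  98  92  84  45]
 [ 98 102 101  97  94]
 [ 87 112 108 105 102]
 [119 120 116 110 105]
 [108 116 120 119 115]]
```

```bash
python3 - <<'E'
from h import *
c=dict(np.load('pics/s10.npz'))
print([px2w(c,386.1,279.3,z)[:2].round(3) for z in(.023,.034)],'exp centre',(.552,.387), w2px(c,(.552,.387,.034)).round(1))
st(); print(env.hand_in())
E
```

```text
[array([0.581, 0.388]), array([0.59 , 0.389])] exp centre (0.552, 0.387) [389.9 268.2]
t 36.925 tcp [ 0.5222 -0.1323  0.1257] xax [ 9.985e-01 -5.400e-02 -6.000e-04] zax [-6.e-04  7.e-04 -1.e+00] F [-0.12  0.2  -0.37] gap -0.0001 q [-0.4   0.29 -0.21  1.08  0.    1.23]
the job is handed in; nothing more can be done
None
```

I set the blue roundel in the nest and pushed the carrier by its handle under the flap until it met the end stop. I held it there for about 1 s and handed the job in at 36.9 s; no verdict was reported.

**Seating the roundel:** it touched down within about 0.2 mm of the expected nest-floor height. Afterwards its measured centre matched the plate's.

**Pressing on the stop:** pushing force rose from about 7 N while sliding to about 13 N. Taking off the sliding friction, that is about 6 N on the stop, which is an estimate.

**Last checks, after backing the arm off:**
- **Flap:** the red patch is back at its starting pixel, (340,261), so it looks shut.
- **Interlock:** the plunger tip moved inward by 2–3 pixels, about 6 mm, so it looks pressed in.
- **Roundel:** blue shows through the box's side window. It lines up with the nest along the track (y≈0.388 against 0.387 expected), but only the near side is visible. I could not confirm it across the track.
- **Other items:** the coloured items and the tin had not moved in at least one view. The marker also showed no visible shift, but I did not measure the solder spool separately.

**Disagreements and limits:**
- **Tool height:** the reported height read about 35–40 mm lower than the stated finger length implies. I found the real height by touching the bench beside the roundel with the fingertips, which peaked at about 32 N, under the 40 N limit.
- **Final picture:** the viewer had reached its 12-picture limit, so the last checks are pixel measurements only.

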